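# Lock a second-hand test meter for transport

### The arm

A 6-joint arm with a two-finger parallel gripper is mounted at the origin on the work surface. World frame = base frame: x ahead of the robot, y to its left, z up, the work surface at z = 0. Lengths are in m, angles in rad, forces in N, time in s.
With the tool pointing down it reaches from about 0.35 to 1 m from the base axis. Payload 7.1 kg.
Tool frame: the origin (TCP) lies midway between the tips of the shut fingers; the grasp point (between the pads) lies 19 mm behind it; z points along the fingers, y is the direction in which the jaws open and shut (so a half turn about z gives the same grasp; the last joint's range is limited). The gripper opens to 85 mm and grips with 20 to 120 N. Pads are 22 mm wide; open, the fingers measure 114 mm over their backs; the gripper's body (76 mm by 85 mm) begins 54 mm behind the grasp point. The pads swing forward as they close: fully open they stand 13 mm farther back than shut.
Start: joints at [1.286, 0.423, 1.63, -0, 1.089, -0.019], TCP at [0.164, 0.603, 0.231] pointing down, gripper open.
Joint ranges: [-3, 3], [-0.9, 2.11], [0.09, 2.58], [-1.31, 4.45], [0.11, 2.69], [-2.54, 2.54]. Speed limits (rad/s): [2.39, 2.39, 3.01, 3.14, 3.14, 3.14].

### API

Orientations are given as [roll, pitch, yaw] about the fixed x, y, z axes, in that order (R = Rz(yaw) Ry(pitch) Rx(roll)).
In Python, from station import r gives the robot as it stands.
- The arm moves only by the shell command python3 -m handwheel 'ROWS' [FORCE]. ROWS is JSON, a list of rows, each an object with "offset": the shift along the tool's x, y, z in cm, a list of three; "angular": the turn, a rotation vector about the tool's x, y, z in rad, a list of three; "fingers": the finger opening in cm, from 0 to 8.54. A call has 1 to 20 rows; each row shifts and turns the commanded pose from where the row before left it, along the tool's axes as they then stand; what a row does not reach is not made up. A row lasts 1/8 s, in which the tool goes at most 62.5 mm and 10.7 degrees, less where a joint would pass 70% of its speed; a pose out of reach is approached as far as the arm can. A call with a gripper value outside its range is refused whole. The fingers move at their own pace and stop on an object; FORCE is the grip in N (left out, the last holds). Time passes only in rows, so rows that do not move let the fingers close. It gives the time, the measured TCP pose, the force and the opening at its end, in the units of the state.
- r.get_state(): the state, without advancing time (a new reading comes with each control period).
- r.camera(name): name is "scene" or "top" or "wrist"; returns (picture, depth): 420x560x3 uint8, red, green, blue; 420x560 float32, m along the optical axis (not along the pixel's ray), 0 where there is no reading.
- r.calibration(name): a dict with "K" (3x3 intrinsics, pixels), "R" (3x3) and "t" (3): a world point X has camera coordinates R X + t. Camera axes: x right, y down, z forward; pixel columns grow to the right and rows downward; lengths in m; the calibration is good to about 2 mm. A picture is of the moment at which its call begins: read the wrist's pose just before it. calibration takes no time and is no camera call; for the wrist camera it gives the pose at the moment of the call.
- r.sign_off(): hands the job in, once; it reports no verdict.
The state is a dict: "t": time; "joint_pos": joint angles; "joint_vel": joint speeds; "effort": joint torques, N m; "tcp_pos": TCP position; "tcp_rot": TCP orientation; "force": force on the tool from outside, world axes, zero at the start; "ft_torque": the same for the moment, N m; "finger_gap": finger opening in m.
Only numpy, scipy, OpenCV 4.12 (cv2) and the standard library are available. Lean on these libraries where they do the work, as an engineer would, in place of code of your own. Each camera call takes 0.05 s, during which the arm holds its last target. There are 200 camera calls.

### The job

Lock the test meter on the stall for transport: pull its big bar knob straight up out of its lock, turn it clockwise to the round transport dot, push it back in until it drops fully home in the lock slot there, and let go. The knob has slipped on its shaft at some time, so the slot can lie several degrees to either side of the dot: feel for it with light pressure and never force the knob against the lock plate or its gate. Leave the mug, carton and screwdriver where they are.

Things in the scene. Friction and masses are not known exactly. Their poses are not given: they have to be found in the camera images.
- meter: the test meter, a black case 260 x 300 mm, 110 mm high, standing fast with its aluminium panel up; origin at the centre of its underside, z up, x from its near edge to the far edge, where the needle instrument is. Panel top at z = 110 mm; the knob's axis is vertical at x -55, y -75 mm. Nothing else on the panel lies within 60 mm of that axis or stands over 18 mm high.
- knob: the locking bar knob, black plastic: a round skirt 54 mm across, 1 to 9 mm above the panel when home, and on it the grip, a bar 54 long, 16 wide, 22 mm high (9 to 31 mm above the panel). Origin on its axis, level with the panel when home; z up, x along the bar to its pointer (white line on top, nose on the skirt). Inside, its key's two steel lugs run in a lock plate 26 mm off the axis.
- knob_grip (a point): centre of the bar of the knob, on its axis and half-way up (20 mm above the panel when home); moves with the knob, axes as the knob's
- transport_dot (a point): the round transport dot printed on the panel, 11 mm across, 40 mm from the knob's axis, the only round spot on the dial, clockwise past the row of ticks (the level scale, -25 to +15 degrees). With the pointer within 9 degrees either side of it the lock slot is met, at a place that differs each time and cannot be seen; the key drops in only within about 1.5 degrees of the slot's centre.
- knob_pull (a joint): how far the knob is out, m: 0 home, 0.009 fully out (a stop). A stiff sliding fit of about 5 N, no spring: it stays where it is put. The key goes 6 mm deep into the lock plate: the knob passes the gate only when more than 6 mm out, and pushed down beside the slot it stops on the plate at about 6 mm. Key, plate and gate bear 25 N.
- knob_turn (a joint): turn of the knob, rad, growing clockwise seen from above; at 0 the pointer is along the meter's +x, at 0.908 (52 degrees) it is at the transport dot. Home, it turns freely over the level scale, where it starts (-0.40 to 0.28), up to the gate a little beyond. The end of the turn is at 1.257. Turning takes about 0.04 N m.
- mug: a white mug 80 mm across and 92 mm high beside the meter; origin at the centre of its underside. Leave alone.
- carton: a small cardboard carton 50 x 50 x 105 mm standing beside the meter; origin at the centre of its underside. Leave alone.
- screwdriver: a screwdriver with a wooden handle lying in front of the meter. Leave alone.

How it is judged:
By the outcome, as a careful person would: the job done as asked, in the order asked, and still so for the second after the job is handed in, with the robot touching nothing.
It also fails if it takes over 48 s, if anything falls off the work surface, if the arm or the gripper's body presses on something with over 40 N, if the wrist force passes 120 N, or if a joint passes its speed limit or range.

## Working session

There is one attempt and no reset: what is moved stays moved. The work goes in short steps, Python scripts to look and compute and a shell command to move; the robot and the scene stay as the last step left them, time stands still between calls to the robot, and variables do not carry over. Pictures are saved under pics/ and viewed, about 8 in all and at most 12, crops included, and the job is handed in when it is done.

```bash
ls; mkdir -p pics; python3 - <<'E'
from station import r
import cv2
print(r.get_state())
for n in ("top","scene"):
    p,d=r.camera(n); cv2.imwrite(f"pics/{n}1.png",p[:,:,::-1]); 
    import numpy as np
    np.savez(f"pics/{n}1.npz",p=p,d=d,**r.calibration(n)); print(n,r.calibration(n))
E
```

```text
pics
{'t': 0.0, 'joint_pos': array([ 1.28601027e+00,  4.23845707e-01,  1.63071482e+00,  4.03199421e-06,
        1.08858591e+00, -1.89909079e-02]), 'joint_vel': array([ 0.00029204,  0.00104518, -0.00014616,  0.0008185 , -0.00041248,
       -0.00032751]), 'effort': array([-1.04398863e-03, -5.57397830e+01, -2.81726772e+01, -1.33669732e-04,
        7.54724024e-03, -7.90117667e-06]), 'tcp_pos': array([0.16398495, 0.60252612, 0.2305329 ]), 'tcp_rot': array([-3.14003922e+00, -3.30746166e-05,  2.87579560e+00]), 'force': array([-1.00715505,  0.34574249, -0.62452301]), 'ft_torque': array([-0.05848757,  0.01091459, -0.01346061]), 'finger_gap': 0.08542375129448553}
top {'K': array([[454.44218563,   0.        , 274.5096588 ],
       [  0.        , 454.44218563, 200.24065154],
       [  0.        ,   0.        ,   1.        ]]), 'R': array([[-0.00444625, -0.99993198, -0.01078302],
       [-0.99767253,  0.00516941, -0.06799122],
       [ 0.06804234,  0.01045562, -0.99762765]]), 't': array([0.09055656, 0.59121443, 1.07062602])}
scene {'K': array([[430.8031067 ,   0.        , 279.61306875],
       [  0.        , 430.8031067 , 208.67155739],
       [  0.        ,   0.        ,   1.        ]]), 'R': array([[ 0.76053607,  0.64927521, -0.00515577],
       [ 0.4637749 , -0.54877121, -0.69553074],
       [-0.45442021,  0.5265851 , -0.71847784]]), 't': array([-0.49117396, -0.15316875,  1.21752532])}
```

View pics/top1.png

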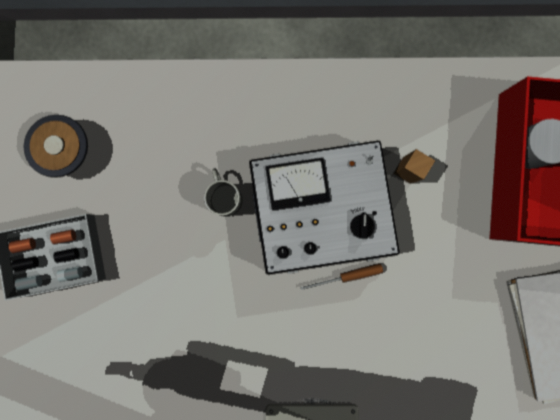

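View pics/scene1.png

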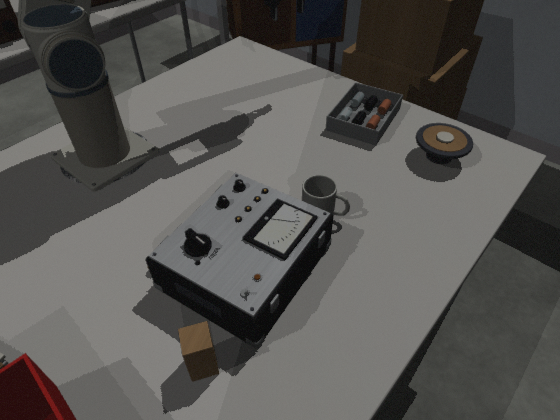

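The top view shows the meter with panel corners near (250,160), (380,142), (398,254) and (267,273), and the big knob at about (363,226) with the dot near (374,213). The mug is at (222,196), the carton at (416,166) and the screwdriver at (345,275). The scene view agrees.

```bash
cat > h.py <<'E'
import numpy as np, cv2
from station import r
def world(z,d=None):
    K,R,t=z['K'],z['R'],z['t']; d=z['d'] if d is None else d
    v,u=np.mgrid[:d.shape[0],:d.shape[1]]
    c=np.stack([(u-K[0,2])/K[0,0]*d,(v-K[1,2])/K[1,1]*d,d],-1)
    return (c-t)@R
def ray(z,uv,h):
    K,R,t=z['K'],z['R'],z['t']; uv=np.atleast_2d(uv).astype(float)
    dr=np.c_[(uv-K[[0,1],[2,2]])/K[0,0],np.ones(len(uv))]@R; C=-R.T@t
    return C+dr*((h-C[2])/dr[:,2])[:,None]
def shot(n,f):
    z=dict(r.calibration(n)); z['p'],z['d']=r.camera(n); np.savez(f,**z)
    return z
E
python3 - <<'E'
from h import *
z=np.load('pics/top1.npz'); W=world(z); p=z['p']
m=(abs(W[...,2]-.11)<.012)&(z['d']>0)
m=m.astype(np.uint8); n,l,s,c=cv2.connectedComponentsWithStats(m)
k=l[226,330]; mm=(l==k); print(s[k],np.median(W[mm][:,2]))
q=np.array(np.nonzero(mm)).T[:,::-1]
X=ray(z,q,.11)[:,:2].astype(np.float32)
(cx,cy),(w,h),a=cv2.minAreaRect(X); print(cx,cy,w,h,a)
for zt in ('top',):
  b=cv2.boxPoints(((cx,cy),(w,h),a)); print(b)
print(ray(z,[[363,226]],.131), ray(z,[[374,213]],.11))
for nm,uv in (('mug',(222,196)),('carton',(416,166)),('sd',(362,275))): print(nm,W[uv[1],uv[0]])
cv2.imwrite('pics/crop1.png',cv2.resize(p[180:270,310:410,::-1],None,fx=6,fy=6,interpolation=cv2.INTER_CUBIC))
E
```

```text
[  249   141   151   134 15164] 0.11059489332492783
0.5704706311225891 -0.020382046699523926 0.26476484537124634 0.2964487075805664 8.364648818969727
[[ 0.41793388  0.10700752]
 [ 0.46105903 -0.18628766]
 [ 0.7230074  -0.14777161]
 [ 0.6798822   0.14552356]]
[[ 0.52775009 -0.10301947  0.131     ]] [[ 0.55634765 -0.13146437  0.11      ]]
mug [0.60398201 0.21635637 0.00196402]
carton [ 0.66052825 -0.22773601  0.10422833]
sd [ 0.4136245  -0.11767012  0.02714806]
```

View pics/crop1.png

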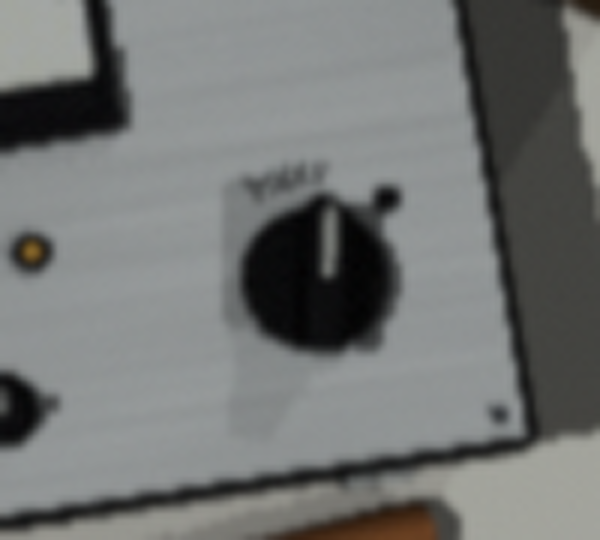

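The crop shows the knob at full-frame (364,226), with the white line pointing almost straight up the image (world yaw about -2°) and the dot at (374.5,213). Both match the model (meter yaw 8.4°, axis about (0.527,-0.103)). I'll move above the knob.

```bash
python3 -m handwheel '[{"offset":[-2.97,-3.26,0],"angular":[0,0,0],"fingers":8.5},{"offset":[-2.97,-3.26,0],"angular":[0,0,0],"fingers":8.5},{"offset":[-2.97,-3.26,0],"angular":[0,0,0],"fingers":8.5},{"offset":[-2.97,-3.26,0],"angular":[0,0,0],"fingers":8.5},{"offset":[-2.97,-3.26,0],"angular":[0,0,0],"fingers":8.5},{"offset":[-2.97,-3.26,0],"angular":[0,0,0],"fingers":8.5},{"offset":[-2.97,-3.26,0],"angular":[0,0,0],"fingers":8.5},{"offset":[-2.97,-3.26,0],"angular":[0,0,0],"fingers":8.5},{"offset":[-2.97,-3.26,0],"angular":[0,0,0],"fingers":8.5},{"offset":[-2.97,-3.26,0],"angular":[0,0,0],"fingers":8.5},{"offset":[-2.97,-3.26,0],"angular":[0,0,0],"fingers":8.5},{"offset":[-2.97,-3.26,0],"angular":[0,0,0],"fingers":8.5},{"offset":[-2.97,-3.26,0],"angular":[0,0,0],"fingers":8.5},{"offset":[-2.97,-3.26,0],"angular":[0,0,0],"fingers":8.5},{"offset":[-2.97,-3.26,0],"angular":[0,0,0],"fingers":8.5},{"offset":[-2.97,-3.26,0],"angular":[0,0,0],"fingers":8.5},{"offset":[-2.97,-3.26,0],"angular":[0,0,0],"fingers":8.5},{"offset":[-2.97,-3.26,0],"angular":[0,0,0],"fingers":8.5},{"offset":[0,0,0],"angular":[0,0,-0.115],"fingers":8.5},{"offset":[0,0,0],"angular":[0,0,-0.115],"fingers":8.5}]' 40
python3 - <<'E'
from h import *
print(r.get_state())
z=shot('wrist','pics/w1.npz'); cv2.imwrite('pics/w1.png',z['p'][:,:,::-1]); print(z['K'],-z['R'].T@z['t'])
E
```

```text
t: 2.6
tcp_pos: [0.5256, -0.1042, 0.2308]
tcp_rot: [3.141, -0.001, 3.108]
force: [0.4, -0.3, -0.6]
finger_gap: 0.0849
{'t': 2.6, 'joint_pos': array([-2.18016954e-01,  2.94056781e-01,  1.82685673e+00,  2.22842036e-05,
        1.02179964e+00, -1.75548787e+00]), 'joint_vel': array([ 1.21508655e-02, -7.70929733e-03,  1.06193287e-02, -2.67587973e-05,
        2.05016573e-03, -9.10921462e-01]), 'effort': array([-5.46867829e-01, -4.59076381e+01, -2.70888966e+01, -2.58527213e-02,
       -2.68318027e-02,  1.22619689e+00]), 'tcp_pos': array([ 0.5256074 , -0.1042477 ,  0.23076427]), 'tcp_rot': array([ 3.14136821e+00, -1.09796036e-03,  3.10825573e+00]), 'force': array([ 0.3954149 , -0.30956345, -0.55638499]), 'ft_torque': array([-0.03775576,  0.07548998, -0.01335594]), 'finger_gap': 0.0848988725233598}
[[344.92739145   0.         279.21046496]
 [  0.         344.92739145 210.75227354]
 [  0.           0.           1.        ]] [ 0.46058913 -0.10103602  0.37407339]
```

View pics/w1.png

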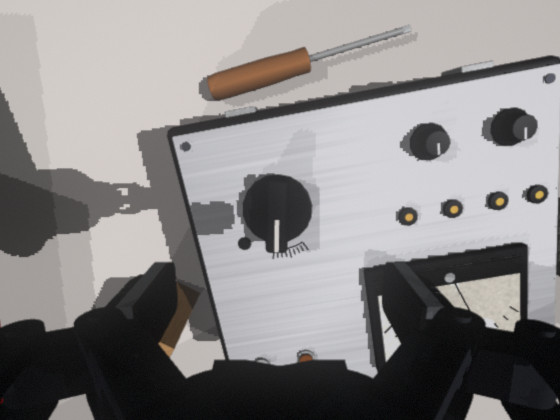

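The wrist view shows the knob skirt centred at about (277,209), the white line from (278,220) to (277,251), and the dot at (244,243). I'll measure these from a settled frame.

```bash
cat > meas.py <<'E'
from h import *
def meas(f, lift=0., panel=.110):
    s=r.get_state(); z=shot('wrist',f); p=z['p'].astype(int); g=p.mean(2)
    # fit panel-based meter pose not needed: knob axis, line and dot
    K,R,t=z['K'],z['R'],z['t']
    c0=np.array([.527,-.103]); 
    H=panel+.031+lift
    # rectified patches by casting: pixel -> plane
    v,u=np.mgrid[:420,:560]; uv=np.c_[u.ravel(),v.ravel()]
    def comp(mask,h,test):
        n,l,st,c=cv2.connectedComponentsWithStats(mask.astype(np.uint8)); out=[]
        for k in range(1,n):
            if test(st[k]):
                q=np.array(np.nonzero(l==k)).T[:,::-1]; out.append((ray(z,q,h)[:,:2],c[k],st[k]))
        return out
    Pk=ray(z,uv,H).reshape(420,560,3)[...,:2]; near=np.hypot(*(Pk-c0).transpose(2,0,1))<.031
    hull_dark=(g<70)
    L=comp((g>110)&near&(np.hypot(*(Pk-c0).transpose(2,0,1))<.027),H,lambda s:10<s[4]<400)
    for X,c,st in L:
        vx,vy,x0,y0=cv2.fitLine(X.astype(np.float32),cv2.DIST_L2,0,.01,.01).ravel()
        if vx<0: vx,vy=-vx,-vy
        print('line',c.round(1),st[4],'yaw deg',np.degrees(np.arctan2(vy,vx)).round(2),'perp-line pt',(x0,y0),'len',np.ptp(X@[vx,vy]).round(4))
    Pp=ray(z,uv,panel).reshape(420,560,3)[...,:2]; d=np.hypot(*(Pp-c0).transpose(2,0,1))
    for X,c,st in comp((g<70)&(d<.055),panel,lambda s:25<s[4]<400):
        print('dark',c.round(1),st[2:],X.mean(0).round(4),np.ptp(X,axis=0).round(4))
    # skirt: circle fit of the dark blob
    P9=panel+.009+lift
    for X,c,st in comp((g<60)&(d<.06),P9,lambda s:s[4]>1500):
        (cx,cy),rad=cv2.minEnclosingCircle((X*1000).astype(np.float32)); print('skirt',c.round(1),st,cx,cy,rad)
    return z,s
E
python3 - <<'E'
from meas import *
z,s=meas('pics/w2.npz'); print(s['tcp_pos'],s['tcp_rot'],s['t'])
p=z['p']; cv2.imwrite('pics/w2.png',cv2.resize(p[160:280,200:360,::-1],None,fx=5,fy=5,interpolation=cv2.INTER_CUBIC))
W=world(z); print('panel z',np.median(W[280:330,250:340,2]),'bar z',np.median(W[190:240,270:285,2]))
E
```

```text
line [275.9 235.7] 161 yaw deg -2.81 perp-line pt (np.float32(0.5408994), np.float32(-0.105878405)) len 0.0241
line [259.4 243.7] 81 yaw deg 55.53 perp-line pt (np.float32(0.54657567), np.float32(-0.11789611)) len 0.0115
dark [243.8 242.7] [ 12  12 110] [ 0.5568 -0.1328] [0.0095 0.0091]
skirt [275.9 209. ] [ 243  175   67   78 3557] 531.3975219726562 -105.96617126464844 30.92937469482422
[ 0.52552088 -0.1039626   0.23082865] [ 3.14140580e+00 -1.06110282e-03  3.11316509e+00] 2.65
panel z 0.11058202675561585 bar z 0.1416705192794295
```

View pics/w2.png

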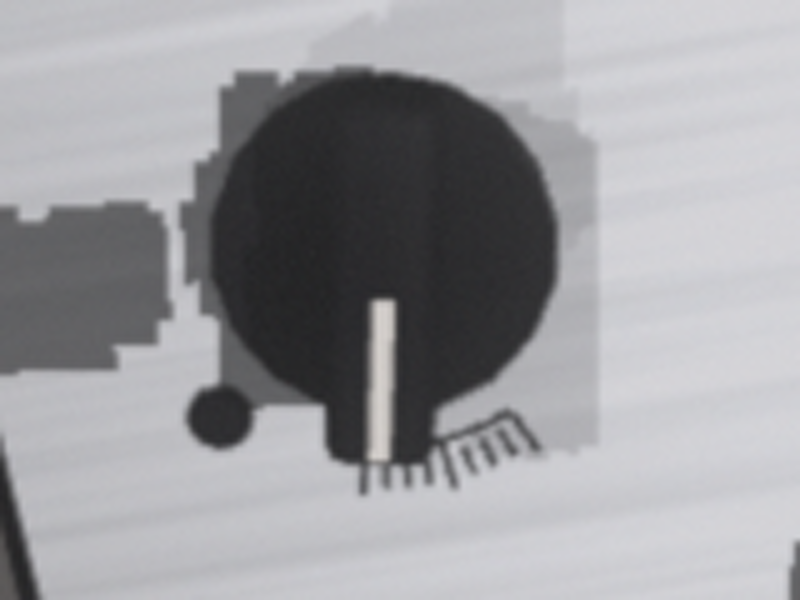

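The line yaw is -2.8°, so turn is about 11°. The wrist view puts the axis at about (0.5274,-0.105), from both the line and the dot. Next I descend with the jaws part open, then grip the bar just above the skirt.

```bash
python3 -m handwheel '[{"offset":[-0.19,-0.1,0.8],"angular":[0,0,0.02],"fingers":5},{"offset":[0,0,2],"angular":[0,0,0],"fingers":5},{"offset":[0,0,2],"angular":[0,0,0],"fingers":5},{"offset":[0,0,2],"angular":[0,0,0],"fingers":5},{"offset":[0,0,2],"angular":[0,0,0],"fingers":5},{"offset":[0,0,1.2],"angular":[0,0,0],"fingers":5},{"offset":[0,0,0.5],"angular":[0,0,0],"fingers":5},{"offset":[0,0,0.3],"angular":[0,0,0],"fingers":5},{"offset":[0,0,0],"angular":[0,0,0],"fingers":5}]' 40
```

```text
t: 3.82
tcp_pos: [0.5279, -0.1047, 0.1236]
tcp_rot: [-3.141, 0.001, 3.086]
force: [0.0, 0.0, 0.1]
finger_gap: 0.0499
```

```bash
python3 -m handwheel '[{"offset":[0,0,0],"angular":[0,0,0],"fingers":3},{"offset":[0,0,0],"angular":[0,0,0],"fingers":2.2},{"offset":[0,0,0],"angular":[0,0,0],"fingers":2},{"offset":[0,0,0],"angular":[0,0,0],"fingers":1.8},{"offset":[0,0,0],"angular":[0,0,0],"fingers":1.6},{"offset":[0,0,0],"angular":[0,0,0],"fingers":1.4},{"offset":[0,0,0],"angular":[0,0,0],"fingers":1.2}]' 20; python3 -c "
from station import r
print(r.get_state())"
```

```text
t: 4.7
tcp_pos: [0.5278, -0.1059, 0.1237]
tcp_rot: [-3.14, 0.0, 3.086]
force: [-2.1, -7.0, 2.9]
finger_gap: 0.0157
{'t': 4.7, 'joint_pos': array([-0.21911165,  0.45114275,  1.89403277, -0.00240582,  0.79572753,
       -1.73291914]), 'joint_vel': array([-5.89929085e-04,  1.93271535e-03,  1.84779649e-03, -8.10487928e-05,
        1.12428135e-03,  5.95442863e-04]), 'effort': array([ 4.14326191e+00, -4.86130536e+01, -2.02536857e+01,  1.66473001e+00,
       -8.42054584e-02,  3.01919121e-02]), 'tcp_pos': array([ 0.52776344, -0.10586447,  0.12368358]), 'tcp_rot': array([-3.13978432e+00,  4.01536495e-04,  3.08628710e+00]), 'force': array([-2.11279777, -6.97078493,  2.93914068]), 'ft_torque': array([-1.3104366 ,  0.25599819,  0.01499235]), 'finger_gap': 0.01571599609825005}
```

Gripped at 15.7 mm. The bar pushed the tool 1.2 mm in -y, a lateral stiffness of about 6 N/mm. I'll take out that offset, firm the grip, then pull up in small steps.

```bash
python3 -m handwheel '[{"offset":[0,-0.12,0],"angular":[0,0,0],"fingers":1.2},{"offset":[0,0,0],"angular":[0,0,0],"fingers":1.2},{"offset":[0,0,0],"angular":[0,0,0],"fingers":1.2}]' 60;  python3 -m handwheel '[{"offset":[0,0,-0.1],"angular":[0,0,0],"fingers":1.2},{"offset":[0,0,-0.1],"angular":[0,0,0],"fingers":1.2},{"offset":[0,0,-0.1],"angular":[0,0,0],"fingers":1.2},{"offset":[0,0,0],"angular":[0,0,0],"fingers":1.2}]'
```

```text
t: 5.08
tcp_pos: [0.5277, -0.106, 0.1238]
tcp_rot: [-3.141, 0.0, 3.086]
force: [-1.2, -0.3, 4.7]
finger_gap: 0.0145
t: 5.58
tcp_pos: [0.5277, -0.106, 0.1262]
tcp_rot: [-3.141, 0.0, 3.086]
force: [1.6, -3.8, -6.6]
finger_gap: 0.0145
```

```bash
python3 -m handwheel '[{"offset":[0,0,-0.1],"angular":[0,0,0],"fingers":1.2},{"offset":[0,0,-0.1],"angular":[0,0,0],"fingers":1.2},{"offset":[0,0,-0.1],"angular":[0,0,0],"fingers":1.2},{"offset":[0,0,-0.1],"angular":[0,0,0],"fingers":1.2},{"offset":[0,0,-0.1],"angular":[0,0,0],"fingers":1.2},{"offset":[0,0,-0.05],"angular":[0,0,0],"fingers":1.2},{"offset":[0,0,0],"angular":[0,0,0],"fingers":1.2},{"offset":[0,0,0],"angular":[0,0,0],"fingers":1.2}]'
python3 - <<'E'
from h import *
z=shot('wrist','pics/w3.npz'); cv2.imwrite('pics/w3.png',z['p'][:,:,::-1])
z=shot('scene','pics/s3.npz'); cv2.imwrite('pics/s3.png',cv2.resize(z['p'][190:300,120:280,::-1],None,fx=5,fy=5,interpolation=cv2.INTER_CUBIC))
E
```

```text
t: 6.58
tcp_pos: [0.5277, -0.1059, 0.132]
tcp_rot: [-3.141, 0.0, 3.086]
force: [1.0, -5.5, -4.8]
finger_gap: 0.0146
```

View pics/w3.png

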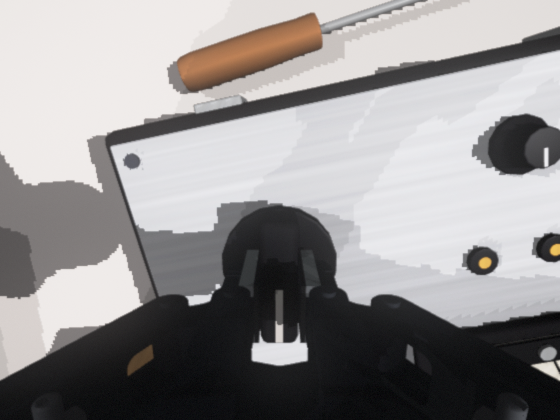

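The bar sits between the pads, with the skirt at (280,250). I'll check the skirt height from depth, then start turning clockwise.

```bash
python3 - <<'E'
from h import *
z=dict(np.load('pics/w3.npz')); W=world(z)
print('panel',np.median(W[170:190,300:400,2]))
for v in (222,230,238): print(v,W[v,250:262:3,2].round(4),W[v,300:312:3,2].round(4))
print('axis-ish',W[225,232:336:6].round(4)[:,2])
E
```

```text
panel 0.11054523680906783
222 [0.128  0.1281 0.1278 0.128 ] [0.1274 0.1296 0.1279 0.1271]
230 [0.1275 0.1287 0.1281 0.1466] [0.1275 0.1272 0.1278 0.1283]
238 [0.1277 0.1276 0.1283 0.1481] [0.128  0.1274 0.1283 0.1275]
axis-ish [0.1115 0.127  0.1275 0.127  0.1284 0.1479 0.1493 0.1487 0.1484 0.1488
 0.1481 0.1467 0.1271 0.128  0.1279 0.1238 0.1102 0.1113]
```

The skirt is 8.2 mm up, so the knob is clear of the gate. I'll turn clockwise to just before the slot zone (tool yaw about 146.5°; the dot is at about 137°).

```bash
python3 -m handwheel '[{"offset":[0,-0.08,0],"angular":[0,0,0],"fingers":1.2},{"offset":[0,0,0],"angular":[0,0,0.06],"fingers":1.2},{"offset":[0,0,0],"angular":[0,0,0.06],"fingers":1.2},{"offset":[0,0,0],"angular":[0,0,0.06],"fingers":1.2},{"offset":[0,0,0],"angular":[0,0,0.06],"fingers":1.2},{"offset":[0,0,0],"angular":[0,0,0],"fingers":1.2}]'; python3 -c "
from station import r
print(r.get_state()['ft_torque'])"
```

```text
t: 7.42
tcp_pos: [0.5277, -0.1061, 0.132]
tcp_rot: [3.141, -0.0, 2.846]
force: [2.3, 1.4, -2.7]
finger_gap: 0.0144
[ 0.17933817 -0.41073471 -0.06191116]
```

```bash
python3 -m handwheel '[{"offset":[0,0,0],"angular":[0,0,0.06],"fingers":1.2},{"offset":[0,0,0],"angular":[0,0,0.06],"fingers":1.2},{"offset":[0,0,0],"angular":[0,0,0.06],"fingers":1.2},{"offset":[0,0,0],"angular":[0,0,0.06],"fingers":1.2},{"offset":[0,0,0],"angular":[0,0,0.05],"fingers":1.2},{"offset":[0,0,0],"angular":[0,0,0],"fingers":1.2}]'; python3 -c "
from station import r
print(r.get_state()['ft_torque'])"
```

```text
t: 8.18
tcp_pos: [0.5277, -0.1061, 0.132]
tcp_rot: [3.141, -0.0, 2.557]
force: [2.0, 2.1, -1.7]
finger_gap: 0.0144
[ 0.4930394  -0.354917   -0.03071951]
```

Now I press lightly onto the plate.

```bash
python3 -m handwheel '[{"offset":[0,0,0.1],"angular":[0,0,0],"fingers":1.2},{"offset":[0,0,0.1],"angular":[0,0,0],"fingers":1.2},{"offset":[0,0,0.1],"angular":[0,0,0],"fingers":1.2},{"offset":[0,0,0],"angular":[0,0,0],"fingers":1.2}]'; python3 -m handwheel '[{"offset":[0,0,0.08],"angular":[0,0,0],"fingers":1.2},{"offset":[0,0,0],"angular":[0,0,0],"fingers":1.2}]'
```

```text
t: 8.68
tcp_pos: [0.5278, -0.1062, 0.1296]
tcp_rot: [3.141, 0.0, 2.556]
force: [-1.1, 5.9, 9.2]
finger_gap: 0.0146
t: 8.93
tcp_pos: [0.5278, -0.1062, 0.1295]
tcp_rot: [3.141, 0.0, 2.556]
force: [-2.8, 5.3, 15.7]
finger_gap: 0.0147
```

The plate is at TCP z 0.1295, with about 16 N total of which about 5 N is shaft friction. I'll sweep clockwise in 1° steps, watching for the drop.

```bash
python3 -m handwheel '[{"offset":[0,0,0],"angular":[0,0,0.0175],"fingers":1.2},{"offset":[0,0,0],"angular":[0,0,0],"fingers":1.2},{"offset":[0,0,0],"angular":[0,0,0.0175],"fingers":1.2},{"offset":[0,0,0],"angular":[0,0,0],"fingers":1.2}]'; python3 -c "
from station import r
print(r.get_state()['ft_torque'])"
```

```text
t: 9.43
tcp_pos: [0.5278, -0.1062, 0.1294]
tcp_rot: [3.141, 0.0, 2.521]
force: [-3.6, 6.4, 15.7]
finger_gap: 0.0147
[1.21750787 0.48651466 0.18207055]
```

```bash
python3 -m handwheel '[{"offset":[0,-0.05,0],"angular":[0,0,0.0175],"fingers":1.2},{"offset":[0,0,0],"angular":[0,0,0],"fingers":1.2},{"offset":[0,0,0],"angular":[0,0,0.0175],"fingers":1.2},{"offset":[0,0,0],"angular":[0,0,0],"fingers":1.2}]'; python3 -c "
from station import r
print(r.get_state()['ft_torque'])"
```

```text
t: 9.93
tcp_pos: [0.5278, -0.1063, 0.1294]
tcp_rot: [3.14, 0.0, 2.486]
force: [-2.2, 8.6, 15.3]
finger_gap: 0.015
[1.5083603  0.28935214 0.06186967]
```

The lateral correction went the wrong way. I'll reverse it and continue the sweep.

```bash
python3 -m handwheel '[{"offset":[0.08,0.08,0],"angular":[0,0,0.0175],"fingers":1.2},{"offset":[0,0,0],"angular":[0,0,0],"fingers":1.2},{"offset":[0,0,0],"angular":[0,0,0.0175],"fingers":1.2},{"offset":[0,0,0],"angular":[0,0,0],"fingers":1.2}]'; python3 -c "
from station import r
print(r.get_state()['ft_torque'])"
```

```text
t: 10.42
tcp_pos: [0.5278, -0.1061, 0.1293]
tcp_rot: [3.141, 0.001, 2.452]
force: [-0.8, 1.6, 11.3]
finger_gap: 0.0143
[0.48502433 0.19481963 0.07186636]
```

```bash
python3 -m handwheel '[{"offset":[0,0,0.02],"angular":[0,0,0.0175],"fingers":1.2},{"offset":[0,0,0],"angular":[0,0,0],"fingers":1.2},{"offset":[0,0,0],"angular":[0,0,0.0175],"fingers":1.2},{"offset":[0,0,0],"angular":[0,0,0],"fingers":1.2}]'; python3 -c "
from station import r
print(r.get_state()['ft_torque'])"
```

```text
t: 10.92
tcp_pos: [0.5277, -0.1061, 0.1282]
tcp_rot: [3.141, 0.001, 2.416]
force: [2.0, 2.0, 3.6]
finger_gap: 0.0144
[ 0.36369192 -0.43634126 -0.00856318]
```

The key dropped 1.1 mm and the force fell to friction level: the slot is at tool yaw about 2.42. I'll push down gently.

```bash
python3 -m handwheel '[{"offset":[0,0,0.06],"angular":[0,0,0],"fingers":1.2},{"offset":[0,0,0.06],"angular":[0,0,0],"fingers":1.2},{"offset":[0,0,0],"angular":[0,0,0],"fingers":1.2}]'; python3 -c "
from station import r
print(r.get_state()['ft_torque'])"
```

```text
t: 11.3
tcp_pos: [0.5276, -0.1061, 0.1267]
tcp_rot: [3.141, 0.001, 2.416]
force: [3.9, -0.1, 3.0]
finger_gap: 0.0142
[ 0.24702247 -0.76677491 -0.00714566]
```

```bash
python3 -m handwheel '[{"offset":[0,0,0.06],"angular":[0,0,0],"fingers":1.2},{"offset":[0,0,0.06],"angular":[0,0,0],"fingers":1.2},{"offset":[0,0,0.06],"angular":[0,0,0],"fingers":1.2},{"offset":[0,0,0],"angular":[0,0,0],"fingers":1.2}]';python3 -m handwheel '[{"offset":[0,0,0.06],"angular":[0,0,0],"fingers":1.2},{"offset":[0,0,0.06],"angular":[0,0,0],"fingers":1.2},{"offset":[0,0,0],"angular":[0,0,0],"fingers":1.2}]'
```

```text
t: 11.8
tcp_pos: [0.5276, -0.1061, 0.1249]
tcp_rot: [3.141, 0.001, 2.416]
force: [4.2, -0.1, 3.5]
finger_gap: 0.0146
t: 12.18
tcp_pos: [0.5277, -0.1061, 0.1238]
tcp_rot: [3.141, 0.001, 2.416]
force: [4.1, 0.9, 4.2]
finger_gap: 0.0148
```

```bash
python3 -m handwheel '[{"offset":[0,0,0.06],"angular":[0,0,0],"fingers":1.2},{"offset":[0,0,0],"angular":[0,0,0],"fingers":1.2}]';python3 -m handwheel '[{"offset":[0,0,0.06],"angular":[0,0,0],"fingers":1.2},{"offset":[0,0,0],"angular":[0,0,0],"fingers":1.2}]'
```

```text
t: 12.42
tcp_pos: [0.5277, -0.1061, 0.1238]
tcp_rot: [3.141, 0.001, 2.416]
force: [2.5, 0.9, 10.4]
finger_gap: 0.0147
t: 12.68
tcp_pos: [0.5277, -0.1061, 0.1237]
tcp_rot: [3.141, 0.001, 2.416]
force: [1.2, 1.6, 16.2]
finger_gap: 0.0143
```

There is a hard stop at z 0.1238, the same height as when the knob was home at the start. I'll relax the press, let go and rise.

```bash
python3 -m handwheel '[{"offset":[0,0,-0.08],"angular":[0,0,0],"fingers":1.2},{"offset":[0,0,-0.07],"angular":[0,0,0],"fingers":1.2},{"offset":[0,0,0],"angular":[0,0,0],"fingers":1.2},{"offset":[0,0,0],"angular":[0,0,0],"fingers":2.5},{"offset":[0,0,0],"angular":[0,0,0],"fingers":5},{"offset":[0,0,0],"angular":[0,0,0],"fingers":5},{"offset":[0,0,0],"angular":[0,0,0],"fingers":5}]' 
python3 -m handwheel '[{"offset":[0,0,-0.5],"angular":[0,0,0],"fingers":5},{"offset":[0,0,-1.5],"angular":[0,0,0],"fingers":5},{"offset":[0,0,-2],"angular":[0,0,0],"fingers":5},{"offset":[0,0,-2],"angular":[0,0,0],"fingers":5},{"offset":[0,0,-2],"angular":[0,0,0],"fingers":5},{"offset":[0,0,-2],"angular":[0,0,0],"fingers":5},{"offset":[0,0,-1.5],"angular":[0,0,0],"fingers":5},{"offset":[0,0,0],"angular":[0,0,0],"fingers":5},{"offset":[0,0,0],"angular":[0,0,0],"fingers":5}]'
python3 - <<'E'
from meas import *
z,s=meas('pics/w4.npz'); W=world(z)
p=z['p']; cv2.imwrite('pics/w4.png',p[:,:,::-1])
m=np.hypot(W[...,0]-.5277,W[...,1]+.106)
d=np.hypot(W[...,0]-.5277,W[...,1]+.106)
a=W[...,2]
print('bar',np.median(a[(d<.006)]),'panel',np.median(a[(d>.045)&(d<.06)&(a>.1)&(a<.12)]),'skirt',np.median(a[(d>.016)&(d<.025)&(a>.114)&(a<.13)]))
z=shot('top','pics/top2.npz'); cv2.imwrite('pics/top2.png',z['p'][:,:,::-1])
z0=np.load('pics/top1.npz')
print('diff',[(n,np.abs(z['p'][s].astype(int)-z0['p'][s]).mean()) for n,s in (('mug',np.s_[175:220,200:243]),('carton',np.s_[145:185,398:440]),('sd',np.s_[262:290,298:386]))])
E
```

```text
t: 13.55
tcp_pos: [0.5267, -0.1059, 0.1237]
tcp_rot: [-3.141, -0.001, 2.416]
force: [-0.1, -0.5, 0.8]
finger_gap: 0.0498
t: 14.68
tcp_pos: [0.5268, -0.1058, 0.2385]
tcp_rot: [-3.141, -0.001, 2.416]
force: [-0.5, -0.4, -0.9]
finger_gap: 0.0498
line [280.  230.1] 154 yaw deg -41.45 perp-line pt (np.float32(0.53741467), np.float32(-0.11375186)) len 0.0231
line [252.  229.7] 26 yaw deg -4.62 perp-line pt (np.float32(0.5235438), np.float32(-0.12884216)) len 0.0112
skirt [279.4 205.9] [ 247  172   66   83 3399] 532.4127807617188 -110.41944885253906 33.70339584350586
bar 0.14176029354464892 panel 0.11062109765314934 skirt 0.11972245356440475
diff [('mug', np.float64(6.493195521102498)), ('carton', np.float64(7.731746031746032)), ('sd', np.float64(19.314393939393938))]
```

View pics/w4.png

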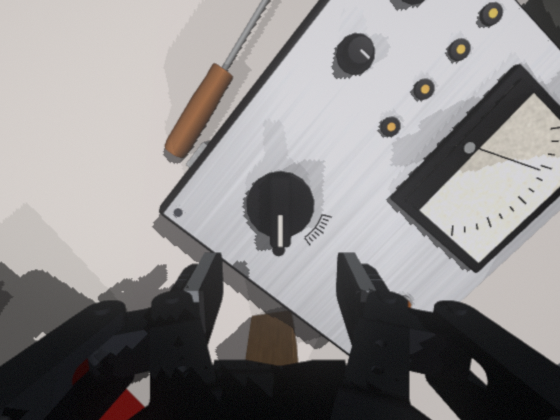

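The wrist view shows the pointer (280,215)–(280,245) aimed at the dot at (279,252), with the jaws clear. By depth the bar top is at 0.1418 m (0.1417 before) and the skirt top is 9 mm above the panel, so the knob is fully home.

```bash
python3 -c "
from station import r
print(r.sign_off())"
```

```text
the job is handed in; nothing more can be done
None
```

The meter is locked for transport and the job is handed in, at about 15 s of the 48 s allowed.

- **What I did:** I gripped the bar and pulled the knob up 8.2 mm (confirmed by depth). I turned it clockwise to just short of the dot and pressed lightly on the lock plate, at most about 16 N in all. I then felt along in 1° steps until the key dropped in, at a pointer yaw of about -41.5° (the dot is at about -43°). I pushed it home, eased the pressure, opened the jaws and rose clear.
- **Knob fully home:** The hard stop came at TCP height 0.1238 m, the same as before the pull. Afterwards the bar top was at 0.1418 m (0.1417 m before), and the skirt top was 9 mm above the panel.
- **Robot clear:** The force reading was near zero after release, and the gripper ended about 11 cm above its gripping height.
- **One slip in the sweep:** I made one sideways correction in the wrong direction, which raised the side force to 8.6 N; I reversed it on the next step.
- **Check that did not settle:** I compared top-camera images to confirm the mug, carton and screwdriver had not moved. The pixels differed, most around the screwdriver, and I did not view the final top image. I put the difference down to the arm and its shadow, as the arm never went near them.

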